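Spindle up the label rolls

ROBOT

A 7-joint arm with a two-finger parallel gripper is mounted at the origin on a cart in front of the work surface, level with it; the furniture and walls round the work are solid. World frame = base frame: x ahead of the robot, y to its left, z up, the work surface at z = 0. Lengths are in m, angles in rad, forces in N, time in s.
With the tool pointing down it reaches from about 0.4 to 0.875 m from the base axis. Payload 4.4 kg.
Tool frame: the origin (TCP) lies at the very end of the fingers, on their centre line; the grasp point (between the pads) lies 19 mm behind it; z points along the fingers, y is the line along which they close (so a half turn about z gives the same grasp; the last joint's range is limited). The gripper opens to 85 mm and grips with 20 to 120 N. Pads are 22 mm wide; open, the fingers measure 114 mm over their backs; the gripper's body (76 mm by 85 mm) begins 54 mm behind the grasp point. The pads swing forward as they close: fully open they stand 13 mm farther back than shut.
Start: joints at [-1.207, 0.628, 0.038, 1.517, -0.027, 0.996, -0.02], TCP at [0.271, 0.591, 0.231] pointing down, gripper open.
Joint ranges: [-3.06, 3.06], [-0.37, 2.12], [-1.25, 1.32], [0.18, 2.47], [-1.1, 4.24], [0.23, 1.98], [-2.94, 2.94]. Speed limits (rad/s): [2.57, 2.57, 3.14, 3.14, 3.14, 3.14, 3.14].

INTERFACE

Orientations are given as a unit quaternion [x, y, z, w].
In Python, from bench import r gives the robot as it stands.
- The arm moves only by the shell command python3 -m jog 'ROWS' [FORCE]. ROWS is text: rows parted by semicolons, each of 7 numbers parted by spaces: the finger opening in m, from 0 to 0.0854, then the shift along the tool's x, y, z in m, then the turn, a rotation vector about the tool's x, y, z in degrees. In form: fingers x y z wx wy wz; .... A call has 1 to 8 rows; each row is the pose to reach, as a shift and turn from the pose commanded when the call began, along the tool's axes at that moment; what a row does not reach only later rows make up. A row lasts 1/8 s, in which the tool goes at most 62.5 mm and 10.7 degrees, less where a joint would pass 70% of its speed; a pose out of reach is approached as far as the arm can. A call with a gripper value outside its range is refused whole. The fingers move at their own pace and stop on an object; FORCE is the grip in N (left out, the last holds). Time passes only in rows, so rows that repeat a pose let the fingers close. It gives the time, the measured TCP pose, the force, the opening and the grip force at its end, in the units of the state.
- r.state(): the state, without advancing time (a new reading comes with each control period).
- r.capture(name): name is "scene" or "top" or "wrist"; returns (picture, depth): 480x640x3 uint8, red, green, blue; 480x640 float32, m along the optical axis (not along the pixel's ray), 0 where there is no reading.
- r.camera_info(name): a dict with "camera_matrix" (3x3 intrinsics, pixels), "rvec" (rotation vector, rad) and "tvec" (3), from world to camera coordinates, as OpenCV has them. Camera axes: x right, y down, z forward; pixel columns grow to the right and rows downward; lengths in m; the calibration is good to about 2 mm. A picture is of the moment at which its call begins: read the wrist's pose just before it. camera_info takes no time and is no camera call; for the wrist camera it gives the pose at the moment of the call.
- r.job_done(): hands the job in; it is judged then, once.
The state is a dict: "t": time; "q": joint angles; "joint_velocities": joint speeds; "effort": joint torques, N m; "position": TCP position; "tcp_rot": TCP orientation; "wrist_force": force on the tool from outside, world axes, zero at the start; "moment": the same for the moment, N m; "gripper_width": opening from 0.0 (shut) to 1.0 (fully open); "finger_force": force on a finger pad.
Only numpy, scipy, OpenCV 4.12 (cv2) and the standard library are available. Lean on these libraries where they do the work, as an engineer would, in place of code of your own. Each camera call takes 0.05 s, during which the arm holds its last target. There are 200 camera calls.

TASK

Pick up the wooden-handled spindle, run its rod through the holes of both label rolls standing in the small rack, and lift the two off together. Lay the loaded spindle in the two forks of the roll stand, so that both rolls hang between the forks, and let go. Leave the masking tape and the till roll where they are.

Things in the scene. Friction and masses are not known exactly. Their poses are not given: they have to be found in the camera images.
- spindle_grip (a point): centre of the spindle's wooden handle: 70 mm long (its y), 26 mm wide (x, grasp across this), 38 mm high (z); lies on the counter, z up. From the handle's -y end a level steel rod, 8 mm thick, runs along -y: its collar (18 mm across) ends 38 mm, its ball tip (14 mm across) 200 mm from this point. Mass 100 g, balances 15 mm from this point towards the rod
- spindle_mid (a point): point on the axis of the spindle's rod, 110 mm from the handle's centre towards the ball tip: the middle of the part that carries the rolls; axes as spindle_grip
- roll_a: one of two alike label rolls, white paper on a cardboard core: 84 mm across, 30 mm wide, core hole 44 mm across right through, about 80 g. Origin at the hole's centre, half-way along its width; y is the roll's axis (x and z turn with the roll). Starts on edge in the rack, centre 52 mm above the counter, the two side by side on one level axis, centres 38 mm apart
- roll_b: the other of two alike label rolls, white paper on a cardboard core: 84 mm across, 30 mm wide, core hole 44 mm across right through, about 80 g. Origin at the hole's centre, half-way along its width; y is the roll's axis (x and z turn with the roll). Starts on edge in the rack, centre 52 mm above the counter, the two side by side on one level axis, centres 38 mm apart
- rack: fixed grey rack, 96 (x) by 84 mm (y), with two lanes for the rolls between low walls (tops 26 mm above the counter). Origin at the centre of its underside; the rolls' common axis is parallel to its y. Its y ends are open above the walls
- stand_seat (a point): where spindle_mid lies when seated in the fixed dark steel roll stand: midway between its forks, 85 mm above the counter; the rod lies along this y, either way round. Two V forks (48 mm wide at the mouth, tops 103 mm above the counter, 8 mm thick) stand 57 mm either side along y; base 100 x 150 x 10 mm. A roll hung on the rod reaches 60 mm below the rod's axis; lower it between the forks
- masking_tape: bystander: roll of masking tape, 98 mm across, 25 mm high, lying flat; origin at the centre of its underside. Leave alone
- till_roll: bystander: narrow-cored white till roll, 58 mm across, 57 mm high, standing on end; origin at the centre of its underside. Leave alone
Not all that is in view belongs to the job. Leave any green or yellow look-alike of the roll_b alone.

How it is judged:
On the way:
1. both rolls hang on the spindle's rod, lifted together clear of the rack (x of roll_a in the frame of spindle_grip between -0.026 and 0.026 m and z of roll_a in the frame of spindle_grip between -0.026 and 0.026 m and y of roll_a in the frame of spindle_grip between -0.19 and -0.035 m and x of roll_b in the frame of spindle_grip between -0.026 and 0.026 m and z of roll_b in the frame of spindle_grip between -0.026 and 0.026 m and y of roll_b in the frame of spindle_grip between -0.19 and -0.035 m and height (world z) of each of roll_a, roll_b above 0.085 m), for 0.2 s.
At the end, for the whole second after the job is handed in: spindle_mid within 8 mm across and in height, 20 mm along, of stand_seat; rod aligned within 0.12 rad, handle either side; both rolls on the rod (centres within 26 mm of it, 35 to 190 mm from the handle's centre) and within 55 mm of stand_seat along its y, slower than 0.05 m/s (x of roll_a in the frame of spindle_grip between -0.026 and 0.026 m and z of roll_a in the frame of spindle_grip between -0.026 and 0.026 m and y of roll_a in the frame of spindle_grip between -0.19 and -0.035 m and x of roll_b in the frame of spindle_grip between -0.026 and 0.026 m and z of roll_b in the frame of spindle_grip between -0.026 and 0.026 m and y of roll_b in the frame of spindle_grip between -0.19 and -0.035 m and x of spindle_mid in the frame of stand_seat between -0.008 and 0.008 m and z of spindle_mid in the frame of stand_seat between -0.008 and 0.008 m and y of spindle_mid in the frame of stand_seat between -0.02 and 0.02 m and angle between the y axis of spindle_grip and the y axis of stand_seat, either way round below 0.12 rad and y of roll_a in the frame of stand_seat between -0.055 and 0.055 m and linear speed of each of roll_a, roll_b below 0.05 m/s and y of roll_b in the frame of stand_seat between -0.055 and 0.055 m); the robot touches nothing.
It fails at once if the masking tape or the till roll is moved by more than 30 mm (distance of any of masking_tape, till_roll from where it was at the start of the episode above 0.03 m).
It also fails if it takes over 56 s, if anything falls off the work surface, if the arm or the gripper's body presses on something with over 40 N, if the wrist force passes 120 N, or if a joint passes its speed limit or range.

## Working session

There is one attempt and no reset: what is moved stays moved. The work goes in short steps, Python scripts to look and compute and a shell command to move; the robot and the scene stay as the last step left them, time stands still between calls to the robot, and variables do not carry over. Pictures are saved under pics/ and viewed, at most 10 in all, crops included, and the job is handed in when it is done.

```bash
mkdir -p pics; ls
python3 - <<'E'
from bench import r
import cv2,numpy as np
for n in("scene","top"):
    p,d=r.capture(n); cv2.imwrite(f"pics/{n}0.png",p[:,:,::-1]); np.save(f"pics/{n}0.npy",d)
    i=r.camera_info(n); print(n,i)
print(r.state())
E
```

```text
pics
scene {'camera_matrix': array([[439.14694747,   0.        , 317.42028536],
       [  0.        , 439.14694747, 234.98645521],
       [  0.        ,   0.        ,   1.        ]]), 'rvec': array([ 1.81880788,  1.85239697, -0.6225358 ]), 'tvec': array([ 0.10246286, -0.38258701,  1.55797354])}
top {'camera_matrix': array([[595.32220791,   0.        , 324.25369541],
       [  0.        , 595.32220791, 240.77429174],
       [  0.        ,   0.        ,   1.        ]]), 'rvec': array([ 2.12510065, -2.14059383,  0.23120462]), 'tvec': array([-0.11178553,  0.58422401,  1.2151859 ])}
{'t': 0.1, 'q': array([-1.20681709,  0.62924903,  0.03842038,  1.51823978, -0.02697784,
        0.99630512, -0.01997142]), 'joint_velocities': array([ 0.00044875, -0.00120478, -0.0013056 ,  0.00074861,  0.00122724,
        0.00231821,  0.00088448]), 'effort': array([ 2.93244266e-03, -5.64539015e+01,  1.23038840e+00, -1.93976784e+01,
        1.12901023e-02,  5.43848742e-03, -1.18457223e-05]), 'position': array([0.27057246, 0.59040733, 0.23049262]), 'tcp_rot': array([ 2.13209710e-01,  9.77006096e-01, -8.24749833e-04, -1.69589016e-04]), 'wrist_force': array([-0.59773723, -0.37490292,  0.77734764]), 'moment': array([-0.01050899,  0.00279156, -0.03011214]), 'finger_force': 0.0, 'gripper_width': 1.000836206999614}
```

View pics/scene0.png

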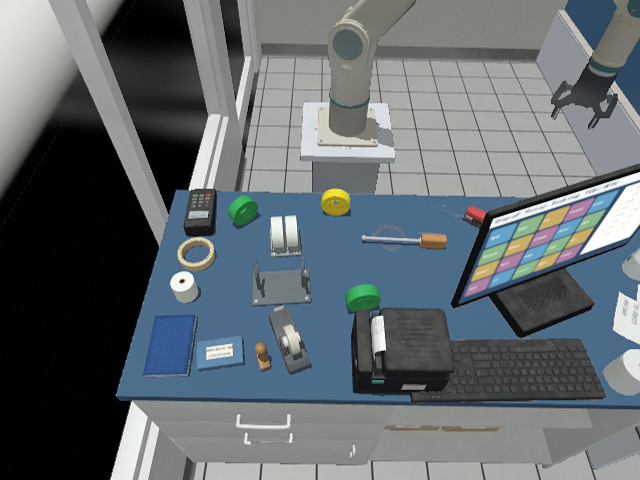

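View pics/top0.png

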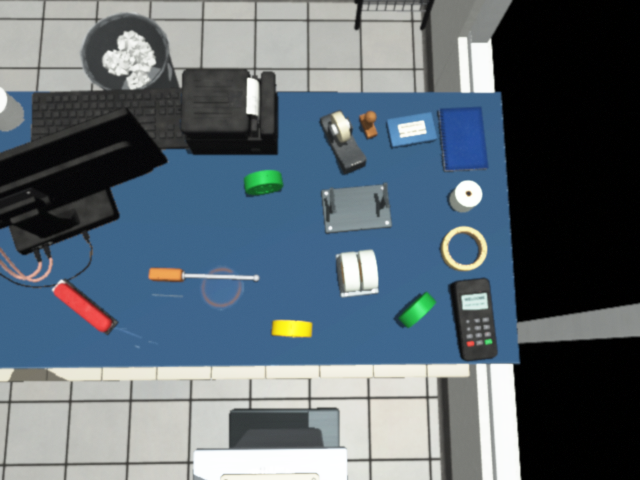

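Candidates (top view). Rolls: the white pair in the rack at (357,272) is the one wanted. Green (263,182), green (416,310), yellow (292,329), till roll (465,196) and tape (464,248) are look-alikes or bystanders. Spindle: orange handle (166,275) with its rod to (257,277), not the red tool (84,306) or the stamp (369,122). Stand at (357,208).

```bash
cat > h.py <<'E'
from bench import r
import cv2,numpy as np
from scipy.spatial.transform import Rotation as R
def cam(n):
    i=r.camera_info(n); return i["camera_matrix"],cv2.Rodrigues(i["rvec"])[0],np.ravel(i["tvec"])
def ray(n,uv,z,c=None):
    K,Rm,t=c or cam(n); uv=np.atleast_2d(uv).astype(float)
    d=np.c_[uv,np.ones(len(uv))]@np.linalg.inv(K).T@Rm; o=-Rm.T@t
    return o+d*((z-o[2])/d[:,2])[:,None]
def cloud(d,c):
    K,Rm,t=c; v,u=np.mgrid[:480,:640]
    P=np.stack([(u-K[0,2])*d/K[0,0],(v-K[1,2])*d/K[1,1],d],-1)
    W=(P-t)@Rm; W[d==0]=np.nan; return W
E
python3 - <<'E'
from h import *
p=cv2.imread("pics/top0.png"); d=np.load("pics/top0.npy"); c=cam("top"); W=cloud(d,c)
a=cv2.resize(p[225:345,135:295],(800,600),interpolation=2)[150:450]
b=cv2.resize(p[165:315,300:420],(480,600),interpolation=2)
b2=cv2.resize(p[225:325,130:275],(320,220))
im=np.zeros((600,800,3),np.uint8); im[:,:480]=b; im[:220,480:]=b2
cv2.imwrite("pics/crop1.png",im)
hsv=cv2.cvtColor(p,cv2.COLOR_BGR2HSV)
m=cv2.inRange(hsv,(5,120,100),(20,255,255)); m[:255]=0;m[295:]=0;m[:,:140]=0;m[:,190:]=0
cn=max(cv2.findContours(m,0,1)[0],key=cv2.contourArea); rc=cv2.minAreaRect(cn); print("handle",rc)
bx=cv2.boxPoints(rc); print(ray("top",np.vstack([rc[0],bx]),.038).round(4), "depthz",np.nanmedian(W[m>0],0))
# rod
m=cv2.inRange(hsv,(0,0,110),(180,90,255)); m[:262]=0;m[290:]=0;m[:,:186]=0;m[:,266:]=0
v,u=np.nonzero(m); print("rod",len(u)); f=cv2.fitLine(np.c_[u,v].astype(np.float32),cv2.DIST_HUBER,0,.01,.01).ravel();print(f)
print(ray("top",[[u.min(),0],[u.max(),0]],.019), u.min(),u.max())
for uu in (190,225,257): print(uu, ray("top",[[uu,f[3]+(uu-f[2])*f[1]/f[0]]],.023).round(4))
# rolls
m=cv2.inRange(hsv,(0,0,150),(180,60,255))
for z0,z1,(r0,r1,c0,c1) in ((.05,.11,(235,305,325,390)),(.03,.12,(170,240,310,400))):
    S=np.zeros((480,640),bool); S[r0:r1,c0:c1]=1
    s=S&(W[...,2]>z0)&(W[...,2]<z1); q=W[s]; print(len(q),q.min(0),q.max(0),q.mean(0))
    for l in range(2):
        pass
    n,lab,st,ce=cv2.connectedComponentsWithStats(s.astype(np.uint8)); 
    for k in range(1,n):
        if st[k,4]>8: print(st[k],ce[k],np.nanmean(W[lab==k],0).round(4),np.nanmax(W[lab==k],0).round(4),np.nanmin(W[lab==k],0).round(4))
E
```

```text
handle ((165.0, 274.0), (12.0, 32.0), 90.0)
[[0.5166 0.2239 0.038 ]
 [0.5297 0.2584 0.038 ]
 [0.5293 0.1905 0.038 ]
 [0.5035 0.1895 0.038 ]
 [0.5039 0.2572 0.038 ]] depthz [0.51632401 0.22481351 0.03790422]
rod 559
[9.9937499e-01 3.5350766e-02 2.2248209e+02 2.7596310e+02]
[[1.17450463 0.20567647 0.019     ]
 [1.17561835 0.03281233 0.019     ]] 186 259
190 [[0.5165 0.1738 0.023 ]]
225 [[0.5134 0.0985 0.023 ]]
257 [[0.5105 0.0294 0.023 ]]
1213 [ 0.47566098 -0.22546219  0.0501939 ] [ 0.56361502 -0.15086115  0.09994787] [ 0.51603375 -0.18767954  0.0841617 ]
[358 249  20  41 612] [368.3251634  268.98202614] [ 0.5182 -0.2062  0.0841] [ 0.5636 -0.1882  0.0999] [ 0.479  -0.2255  0.0504]
[341 251  19  41 601] [350.34276206 271.1281198 ] [ 0.5139 -0.1688  0.0842] [ 0.5605 -0.1509  0.0992] [ 0.4757 -0.1879  0.0502]
261 [ 0.63505672 -0.25173095  0.03030432] [ 0.74958269 -0.12783687  0.10689718] [ 0.67121163 -0.19267115  0.0845594 ]
[381 182   9  26 137] [385.10218978 196.33576642] [ 0.674  -0.2458  0.0833] [ 0.7007 -0.2417  0.1065] [ 0.6459 -0.2517  0.0331]
[330 187   6  26 118] [331.97457627 200.41525424] [ 0.664  -0.1323  0.0886] [ 0.6904 -0.1278  0.1069] [ 0.6351 -0.1383  0.0344]
```

View pics/crop1.png

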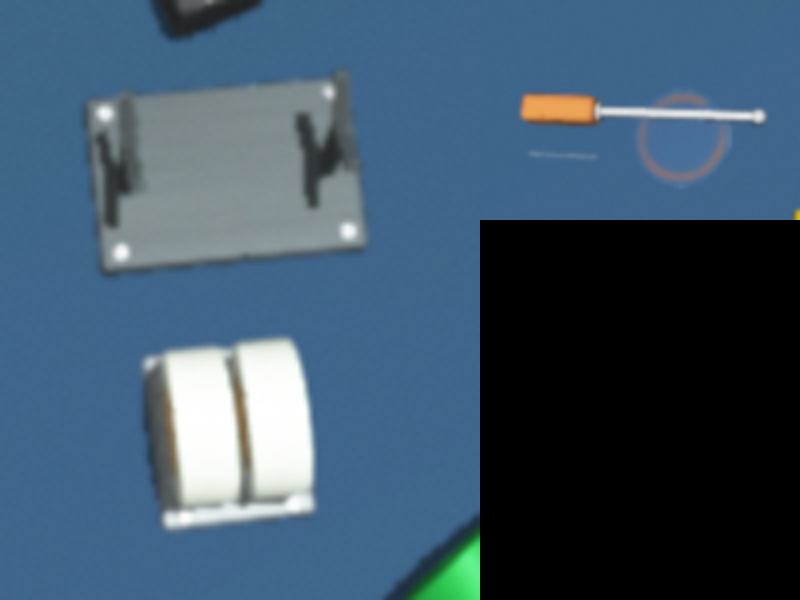

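The crop shows the white pair in the grey rack, the two-fork stand, and the orange-handled spindle with its rod towards -y, so the choice stands. Next I refine the poses.

```bash
cat >> h.py <<'E'
def goal(p,rot):
    s=r.state(); T=R.from_quat(s["tcp_rot"]); 
    return (T.inv().apply(np.array(p)-s["position"])*1000).round(1),(T.inv()*rot).as_rotvec(degrees=True).round(2)
def down(yaw): # tool x along -y of object with yaw (object's y axis), z down, tool y along -x of object
    return R.from_matrix(np.array([[0,-1,0],[-1,0,0],[0,0,-1]])@np.eye(3)) if False else R.from_euler("z",yaw)*R.from_matrix(np.array([[0,1,0],[1,0,0],[0,0,-1.]]))
E
python3 - <<'E'
from h import *
from scipy.optimize import least_squares
p=cv2.imread("pics/top0.png"); c=cam("top"); W=cloud(np.load("pics/top0.npy"),c)
hsv=cv2.cvtColor(p,cv2.COLOR_BGR2HSV)
S=np.zeros((480,640),bool); S[240:300,330:385]=1
q=W[S&(W[...,2]>.06)]; q=q[(q[:,2]<.11)]
f=lambda a:np.hypot((q[:,0]-a[0]-a[1]*(q[:,1]+.19))*np.cos(np.arctan(a[1])),q[:,2]-.052-a[2])-.042
o=least_squares(f,[.52,-.1,0],loss="soft_l1",f_scale=.002); print("roll x0 at y=-.19, slope, dz",o.x)
y=q[:,1]+(q[:,0]-o.x[0])*-o.x[1]*-1; yy=q[:,1]+o.x[1]*(q[:,0]-o.x[0]); print("y along range",np.percentile(yy,[0.5,50,99.5]))
# spindle: depth>10mm
S[:]=0; S[262:292,190:266]=1
q=W[S&(W[...,2]>.012)&(W[...,2]<.03)]; print(len(q)); l=cv2.fitLine(q[:,:2].astype(np.float32),cv2.DIST_HUBER,0,.001,.001).ravel(); print("rod dir",l,l[0]/l[1],q.min(0),q.max(0))
print("handle mean by depth",[ (lambda k:(k.mean(0),k.min(0),k.max(0)))(W[255:295,140:195].reshape(-1,3)[W[255:295,140:195,2].ravel()>.033])])
# stand base
m=cv2.inRange(hsv,(80,0,50),(115,90,140)); m[:178]=0;m[236:]=0;m[:,:312]=0;m[:,400:]=0
m=cv2.morphologyEx(m,3,np.ones((5,5)))
m2=m.copy()
cn=max(cv2.findContours(m,0,1)[0],key=cv2.contourArea); rc=cv2.minAreaRect(cn); b=ray("top",np.vstack([rc[0],cv2.boxPoints(rc)]),.01);print("base",rc,b.round(4),np.linalg.norm(np.diff(b[1:],axis=0),axis=1))
# obstacles
for y in np.arange(-.4,.75,.05):
    k=W[(abs(W[...,1]-y)<.025)&(W[...,2]>.1)&(W[...,0]>.35)&(W[...,0]<1.2)]; print(y.round(2),k[:,0].min().round(3) if len(k) else None, end="; ")
g=W[165:200,240:288].reshape(-1,3); g=g[g[:,2]>.01]; print("green",g.min(0),g.max(0))
print(r.state()["position"],goal([.517,.224,.15],down(-.035)))
E
```

```text
roll x0 at y=-.19, slope, dz [ 5.20581841e-01 -1.05895079e-01 -2.82193868e-04]
y along range [-0.22171592 -0.19185561 -0.15384959]
265
rod dir [0.04177101 0.9991272  0.5131111  0.10173402] 0.041807503 [0.49767208 0.0252215  0.01260763] [0.51883845 0.1737379  0.02988801]
handle mean by depth [(array([0.51778624, 0.2234243 , 0.03814354]), array([0.5036892 , 0.18850926, 0.03305325]), array([0.5322943 , 0.25834562, 0.04748826]))]
base ((355.98455810546875, 207.8402099609375), (44.50177764892578, 67.17007446289062), 84.47245788574219) [[ 0.6675 -0.1893  0.01  ]
 [ 0.7116 -0.1098  0.01  ]
 [ 0.7265 -0.2615  0.01  ]
 [ 0.6237 -0.268   0.01  ]
 [ 0.6096 -0.1184  0.01  ]] [0.15244795 0.10297682 0.15026556]
-0.4 None; -0.35 None; -0.3 None; -0.25 0.646; -0.2 None; -0.15 0.635; -0.1 None; -0.05 None; -0.0 0.794; 0.05 0.793; 0.1 0.794; 0.15 0.794; 0.2 0.724; 0.25 0.698; 0.3 0.678; 0.35 0.657; 0.4 0.61; 0.45 0.59; 0.5 0.591; 0.55 0.556; 0.6 None; 0.65 None; 0.7 None; green [ 0.69583097 -0.02691855  0.01110802] [0.7377618  0.05826842 0.09144857]
[0.27057246 0.59040733 0.23049262] (array([-376.7, -230.3,   80.9]), array([-8.000e-02,  6.000e-02,  6.738e+01]))
```

```bash
python3 -m jog '0.085 -0.06 -0.035 0.01 0 0 10; 0.085 -0.12 -0.07 0.02 0 0 20; 0.085 -0.18 -0.11 0.03 0 0 30; 0.085 -0.235 -0.145 0.05 0 0 40; 0.085 -0.29 -0.18 0.06 0 0 50; 0.085 -0.34 -0.21 0.08 0 0 60; 0.085 -0.377 -0.23 0.081 0 0 67; 0.085 -0.377 -0.23 0.081 0 0 67'
python3 - <<'E'
from h import *
p,d=r.capture("wrist"); cv2.imwrite("pics/w1.png",p[:,:,::-1])
print(goal([.5175,.2237,.006],down(-.042)))
E
```

```text
t: 1.1
position: [0.52, 0.219, 0.1496]
tcp_rot: [0.72, 0.694, -0.001, 0.002]
wrist_force: [-1.6, 0.7, -0.4]
gripper_width: 0.999
finger_force: 0.0
(array([  4. ,  -2.5, 143.7]), array([0.04, 0.16, 0.43]))
```

View pics/w1.png

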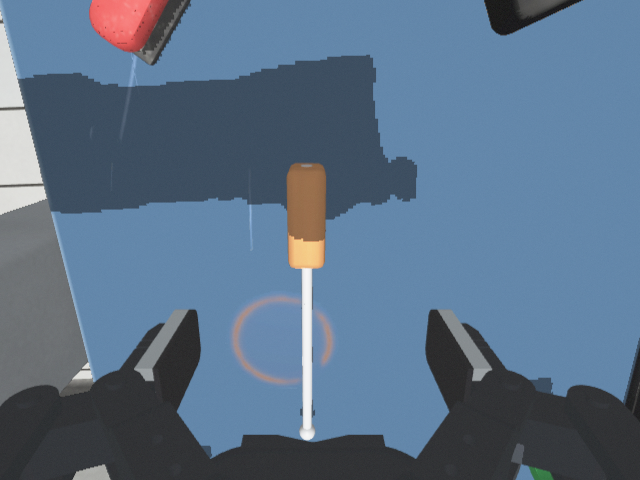

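The wrist view shows the handle at (307,216) and the rod running straight down the image to (307,434), centred between the fingers. Descending to grasp.

```bash
python3 - <<'E'
from h import *
print(ray("wrist",[[307,216]],.038),ray("wrist",[[307,280],[307,433]],.019))
E
python3 -m jog '0.07 0.004 -0.001 0.04 0 0 0.4; 0.06 0.004 -0.001 0.08 0 0 0.4; 0.055 0.004 -0.0015 0.12 0 0 0.4; 0.055 0.004 -0.0015 0.143 0 0 0.4; 0.055 0.004 -0.0015 0.144 0 0 0.4; 0.0 0.004 -0.0015 0.144 0 0 0.4; 0.0 0.004 -0.0015 0.144 0 0 0.4; 0.0 0.004 -0.0015 0.144 0 0 0.4' 110
python3 -m jog '0 0 0 0 0 0 0; 0 0 0 0 0 0 0; 0 0 0 -0.01 0 0 0; 0 0 0 -0.02 0 0 0; 0 0 0 -0.05 0 0 0; 0 0 0 -0.08 0 0 0;0 0 0 -0.08 0 0 0'
python3 - <<'E'
from h import *
p,d=r.capture("wrist"); cv2.imwrite("pics/w2.png",p[:,:,::-1])
p,d=r.capture("top"); W=cloud(d,cam("top")); q=W[255:300,180:275].reshape(-1,3); q=q[(q[:,2]>.05)&(q[:,2]<.14)&(q[:,1]<.165)]
print(len(q),q.min(0),q.max(0)); A=np.c_[np.ones(len(q)),q[:,1]]; print(np.linalg.lstsq(A,q[:,0],rcond=None)[0],np.linalg.lstsq(A,q[:,2],rcond=None)[0])
E
```

```text
[[0.51519631 0.23185959 0.038     ]] [[0.51284622 0.17715158 0.019     ]
 [0.50737266 0.0333474  0.019     ]]
t: 2.15
position: [0.517, 0.2296, 0.0078]
tcp_rot: [0.719, 0.695, 0.001, 0.0]
wrist_force: [-1.6, 0.5, 7.0]
gripper_width: 0.286
finger_force: 108.3
t: 3.02
position: [0.518, 0.2294, 0.0889]
tcp_rot: [0.72, 0.694, 0.002, 0.001]
wrist_force: [-0.2, -0.0, -0.9]
gripper_width: 0.295
finger_force: 108.0
287 [0.50471586 0.02482999 0.09542858] [0.52072674 0.16419184 0.11184133]
[0.50959795 0.0426661 ] [ 0.10284057 -0.00282188]
```

View pics/w2.png

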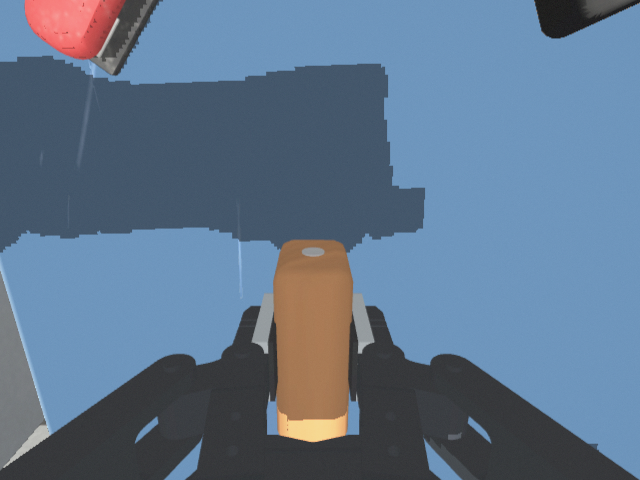

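Handle held, rod level. Now the pre-insertion pose.

```bash
cat >> h.py <<'E'
def tcp_for(M,z,yaw,along):  # grip centre `along` m from M on the axis; rod axis at z
    u=np.array([-np.sin(yaw),np.cos(yaw)]); p=np.array(M)+u*(along+.005)-np.array([.0014,0]); return [p[0],p[1],z-.0105],down(yaw)
E
python3 - <<'E'
from h import *
s=r.state(); print(s["position"],s["tcp_rot"])
print(goal(*tcp_for([.5204,-.188],.052,.106,.27)))
E
```

```text
[0.51608022 0.22889739 0.08646799] [ 7.19417532e-01  6.94577852e-01  1.32217922e-04 -6.59797522e-05]
(array([-144.3,  -21.1,   44.9]), array([ 0.01, -0.02, -8.09]))
```

```bash
python3 -m jog '0 -0.025 -0.004 0.005 0 0 -1.5; 0 -0.055 -0.008 0.015 0 0 -3; 0 -0.085 -0.012 0.025 0 0 -5; 0 -0.115 -0.017 0.035 0 0 -7; 0 -0.137 -0.020 0.043 0 0 -8.5; 0 -0.144 -0.021 0.045 0 0 -8.5; 0 -0.144 -0.021 0.045 0 0 -8.5; 0 -0.144 -0.021 0.045 0 0 -8.5'
cat > look.py <<'E'
from h import *
import sys
p,d=r.capture("top"); cv2.imwrite("pics/%s_top.png"%sys.argv[1],p[:,:,::-1]); W=cloud(d,cam("top")); y0,y1,z0,z1=map(float,sys.argv[2:6])
q=W.reshape(-1,3); q=q[(q[:,1]>y0)&(q[:,1]<y1)&(q[:,2]>z0)&(q[:,2]<z1)&(q[:,0]>.44)&(q[:,0]<.58)]
print(len(q),q.min(0),q.max(0)); 
q=q[abs(q[:,0]-np.median(q[:,0]))<.02]; A=np.c_[np.ones(len(q)),q[:,1]]; print("x:",np.linalg.lstsq(A,q[:,0],rcond=None)[0],"z:",np.linalg.lstsq(A,q[:,2],rcond=None)[0])
print(goal(*tcp_for([.5204,-.188],.052,.106,.11)),r.state()["position"])
E
python3 look.py a -.13 .03 .035 .075
```

```text
t: 4.12
position: [0.4906, 0.087, 0.0413]
tcp_rot: [0.666, 0.746, 0.0, -0.0]
wrist_force: [0.5, 0.4, -1.7]
gripper_width: 0.283
finger_force: 107.9
276 [ 0.49591699 -0.11483871  0.05054803] [0.52111336 0.02875587 0.06483953]
x: [ 0.50223783 -0.11119158] z: [ 0.0565566 -0.0032128]
(array([-161.5,   -2.2,   -0.2]), array([ 0.04, -0.04,  0.49])) [0.49056054 0.08700039 0.04141144]
```

Rod lines up with the roll axis to about 3 mm; inserting.

```bash
python3 -m jog '0 -0.01 -0.001 0 0 0 0; 0 -0.025 -0.002 0 0 0 0.2; 0 -0.04 -0.002 0 0 0 0.3; 0 -0.055 -0.002 0 0 0 0.3; 0 -0.07 -0.002 0 0 0 0.3; 0 -0.08 -0.002 0 0 0 0.3; 0 -0.08 -0.002 0 0 0 0.3'
python3 -m jog '0 -0.01 0 0 0 0 0; 0 -0.025 0 0 0 0 0; 0 -0.04 0 0 0 0 0; 0 -0.055 0 0 0 0 0; 0 -0.07 0 0 0 0 0; 0 -0.08 0 0 0 0 0; 0 -0.081 0 0 0 0 0; 0 -0.081 0 0 0 0 0'
python3 look.py b -.14 -.05 .035 .075
python3 - <<'E'
from h import *
p,d=r.capture("scene"); p=p[:,:,::-1]; t=cv2.imread("pics/b_top.png")
cv2.imwrite("pics/ins.png",np.hstack([cv2.resize(p[190:310,230:350],(400,400),interpolation=2),cv2.resize(t[215:335,260:380],(400,400),interpolation=2)]))
E
```

```text
t: 5.05
position: [0.4973, 0.0048, 0.0413]
tcp_rot: [0.669, 0.744, -0.0, 0.0]
wrist_force: [0.2, 0.6, -0.1]
gripper_width: 0.288
finger_force: 107.9
t: 6.05
position: [0.5059, -0.0741, 0.0413]
tcp_rot: [0.668, 0.744, 0.0, -0.0]
wrist_force: [0.4, 0.6, -0.7]
gripper_width: 0.286
finger_force: 107.9
42 [ 0.50036603 -0.13821462  0.04652418] [ 0.51841102 -0.11242471  0.06401452]
x: [ 0.46003071 -0.41004357] z: [ 0.05169176 -0.03474119]
(array([ 0.1,  1. , -0.3]), array([-0.01, -0.04,  0.16])) [ 0.50585841 -0.07387922  0.04122723]
```

View pics/ins.png

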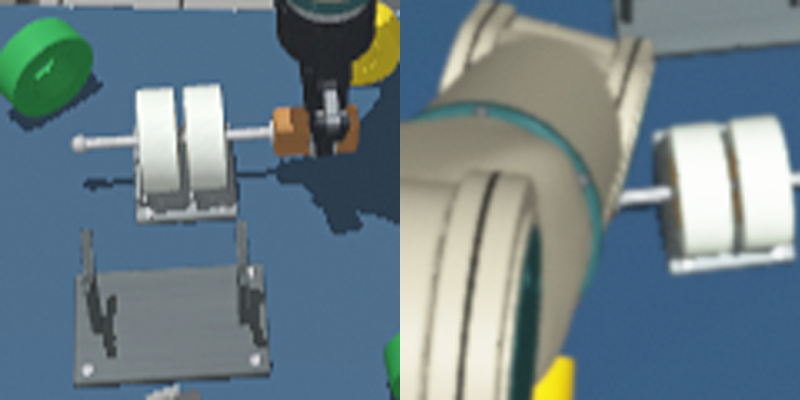

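The rod passes through both rolls: the ball tip shows beyond them at left (80,143) and the collar side at (250,133). Lifting gently.

```bash
python3 -m jog '0 0 0 -0.007 0 0 0; 0 0 0 -0.014 0 0 0; 0 0 0 -0.018 0 0 0; 0 0 0 -0.022 0 0 0; 0 0 0 -0.026 0 0 0; 0 0 0 -0.032 0 0 0; 0 0 0 -0.040 0 0 0; 0 0 0 -0.044 0 0 0' 120
python3 -m jog '0 0 0 -0.008 0 0 0; 0 0 0 -0.02 0 0 0; 0 0 0 -0.035 0 0 0; 0 0 0 -0.05 0 0 0; 0 0 0 -0.065 0 0 0; 0 0 0 -0.075 0 0 0; 0 0 0 -0.08 0 0 0; 0 0 0 -0.08 0 0 0'
python3 look.py c -.3 -.10 .12 .25
python3 - <<'E'
from h import *
p,d=r.capture("scene"); p=p[:,:,::-1]; t=cv2.imread("pics/c_top.png")
cv2.imwrite("pics/lift.png",np.hstack([cv2.resize(p[170:290,230:350],(400,400),interpolation=2),cv2.resize(t[205:325,280:400],(400,400),interpolation=2)]))
E
```

```text
t: 7.15
position: [0.5063, -0.0747, 0.0859]
tcp_rot: [0.668, 0.744, 0.0, 0.0]
wrist_force: [-0.1, 1.1, -2.3]
gripper_width: 0.283
finger_force: 118.1
t: 8.15
position: [0.506, -0.0746, 0.1655]
tcp_rot: [0.668, 0.744, 0.0, 0.0]
wrist_force: [-0.1, 0.4, -2.6]
gripper_width: 0.287
finger_force: 118.0
1788 [ 0.47599016 -0.2780991   0.12390003] [ 0.56277608 -0.11543489  0.20505477]
x: [ 0.50388679 -0.07118394] z: [0.18971109 0.00223615]
(array([  0.8,   1.2, 123.6]), array([-0.02, -0.01,  0.1 ])) [ 0.50576912 -0.07460433  0.16512541]
```

View pics/lift.png

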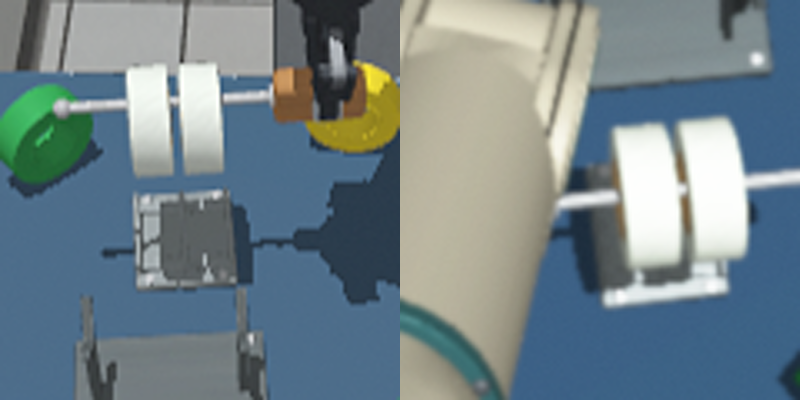

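Both rolls hang on the rod clear of the rack. Check tilt and roll positions, then compute the shift to above the seat.

```bash
cat > m.py <<'E'
from h import *
import sys
xc,z0,sx=map(float,sys.argv[1:4])
p,d=r.capture("top"); W=cloud(d,cam("top")).reshape(-1,3)
u=np.array([-np.sin(.102),np.cos(.102)])
q=W[(W[:,2]>z0)&(W[:,2]<z0+.1)&(abs(W[:,0]-xc)<.06)&(W[:,1]<-.09)&(W[:,1]>-.32)]
s=(q[:,:2]-np.array([xc,-.189]))@u; l=(q[:,:2]-np.array([xc,-.189]))@[u[1],-u[0]]
wide=abs(l-np.median(l))>.015
h,e=np.histogram(s[wide],np.arange(-.1,.1,.004)); print("rolls along:",[(round(a*1000),int(n)) for a,n in zip(e,h) if n])
for a,b in((-.11,-.045),(.045,.075)):
    k=q[(s>a)&(s<b)&~wide]; 
    if len(k): print(len(k),np.median(k,0).round(4))
print("tip s",s.min())
print(goal(*tcp_for([.668,-.189],.085,.098,.11)),r.state()["position"])
E
python3 m.py .524 .12 0
```

```text
rolls along: [(-36, 3), (-32, 53), (-28, 57), (-24, 55), (-20, 58), (-16, 59), (-12, 54), (-8, 62), (-4, 92), (4, 31), (8, 55), (12, 58), (16, 55), (20, 55), (24, 59), (28, 54), (32, 109)]
105 [ 0.5257 -0.2586  0.1802]
64 [ 0.5125 -0.131   0.1802]
tip s -0.08895620000403305
(array([-16.2, 149. ,  90.2]), array([-0.06, -0.02,  0.56])) [ 0.50558393 -0.07451938  0.16482157]
```

```bash
python3 -m jog '0 -0.001 0.005 -0.003 0 0 0; 0 -0.003 0.015 -0.006 0 0 0.1; 0 -0.004 0.03 -0.01 0 0 0.2; 0 -0.006 0.047 -0.01 0 0 0.3; 0 -0.007 0.064 -0.01 0 0 0.3; 0 -0.008 0.08 -0.01 0 0 0.3; 0 -0.009 0.09 -0.01 0 0 0.3; 0 -0.01 0.095 -0.01 0 0 0.3'
python3 -m jog '0 -0.001 0.005 0 0 0 0; 0 -0.002 0.015 0 0 0 0; 0 -0.003 0.028 0 0 0 0; 0 -0.004 0.04 0 0 0 0; 0 -0.005 0.049 0 0 0 0; 0 -0.006 0.054 0 0 0 0; 0 -0.006 0.054 0 0 0 0; 0 -0.006 0.054 0 0 0 0'
python3 m.py .668 .125 0
python3 - <<'E'
from h import *
p,d=r.capture("scene"); p=p[:,:,::-1]; t=r.capture("top")[0][:,:,::-1]
cv2.imwrite("pics/over.png",np.hstack([cv2.resize(p[200:320,220:340],(400,400),interpolation=2),cv2.resize(t[135:255,285:405],(400,400),interpolation=2)]))
E
```

```text
t: 9.3
position: [0.602, -0.0743, 0.1751]
tcp_rot: [0.67, 0.742, -0.0, -0.0]
wrist_force: [-0.2, -0.9, -3.4]
gripper_width: 0.282
finger_force: 118.1
t: 10.3
position: [0.6554, -0.0749, 0.1752]
tcp_rot: [0.67, 0.742, -0.0, -0.0]
wrist_force: [-0.1, 0.5, -3.0]
gripper_width: 0.282
finger_force: 118.1
rolls along: [(-36, 19), (-32, 57), (-28, 52), (-24, 57), (-20, 51), (-16, 56), (-12, 54), (-8, 79), (-4, 64), (4, 43), (8, 58), (12, 57), (16, 53), (20, 53), (24, 56), (28, 55), (32, 87), (72, 1)]
103 [ 0.6742 -0.2594  0.1909]
68 [ 0.662  -0.1285  0.1896]
tip s -0.08883600307213063
(array([  0.3,   0. , 100.8]), array([-0.03, -0.01,  0.25])) [ 0.65538625 -0.07485594  0.17530325]
```

View pics/over.png

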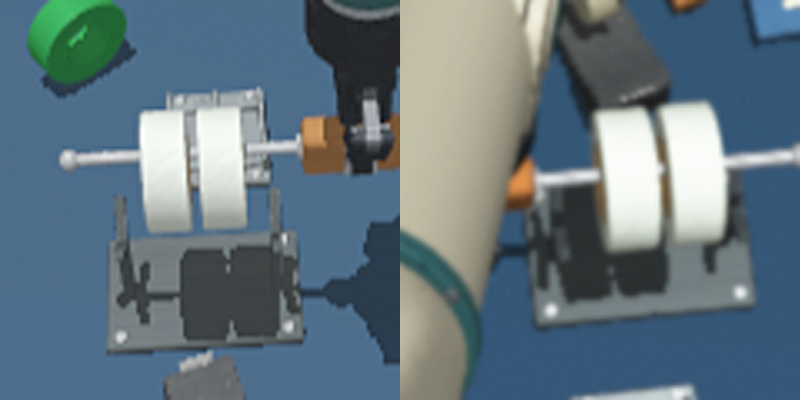

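Over the stand, with the rolls between the forks and the rod over both V's. Lowering.

```bash
python3 -m jog '0 0 0 0.006 0 0 0.1; 0 0 0 0.018 0 0 0.2; 0 0 0 0.032 0 0 0.2; 0 0 0 0.046 0 0 0.2; 0 0 0 0.06 0 0 0.2; 0 0 0 0.072 0 0 0.2; 0 0 0 0.08 0 0 0.2; 0 0 0 0.08 0 0 0.2'
python3 -m jog '0 0 0 0.005 0 0 0; 0 0 0 0.01 0 0 0; 0 0 0 0.014 0 0 0; 0 0 0 0.017 0 0 0; 0 0 0 0.018 0 0 0; 0 0 0 0.018 0 0 0'
python3 m.py .668 .06 0
```

```text
t: 11.45
position: [0.6554, -0.0747, 0.0946]
tcp_rot: [0.671, 0.741, -0.0, -0.001]
wrist_force: [0.4, 0.9, -2.5]
gripper_width: 0.285
finger_force: 118.1
t: 12.2
position: [0.6559, -0.0748, 0.0773]
tcp_rot: [0.671, 0.741, -0.0, 0.0]
wrist_force: [-0.3, -0.2, -1.9]
gripper_width: 0.287
finger_force: 118.1
rolls along: [(-64, 10), (-60, 25), (-56, 14), (-36, 18), (-32, 41), (-28, 49), (-24, 49), (-20, 45), (-16, 47), (-12, 46), (-8, 63), (-4, 35), (4, 43), (8, 43), (12, 44), (16, 46), (20, 48), (24, 49), (28, 48), (32, 58), (52, 25), (56, 27), (60, 2)]
135 [ 0.6733 -0.2489  0.0916]
95 [ 0.6611 -0.1318  0.0923]
tip s -0.08914303695696275
(array([ 0.3, -0.5,  2.9]), array([0.01, 0.  , 0.06])) [ 0.65591346 -0.07483031  0.077376  ]
```

```bash
python3 -m jog '0 0 0 0.001 0 0 0; 0 0 0 0.002 0 0 0; 0 0 0 0.002 0 0 0; 0 0 0 0.003 0 0 0; 0 0 0 0.003 0 0 0; 0 0 0 0.003 0 0 0'; python3 m.py .668 .06 0
```

```text
t: 13.0
position: [0.6558, -0.0748, 0.0744]
tcp_rot: [0.671, 0.741, -0.0, 0.0]
wrist_force: [-1.9, 1.3, -1.2]
gripper_width: 0.283
finger_force: 118.4
rolls along: [(-64, 8), (-60, 26), (-56, 14), (-36, 21), (-32, 46), (-28, 42), (-24, 50), (-20, 40), (-16, 49), (-12, 47), (-8, 62), (-4, 29), (0, 1), (4, 39), (8, 47), (12, 41), (16, 47), (20, 48), (24, 46), (28, 49), (32, 60), (52, 25), (56, 27), (60, 2)]
135 [ 0.6733 -0.2495  0.0901]
96 [ 0.6611 -0.132   0.0896]
tip s -0.08818893461147757
(array([ 0.3, -0.4, -0.1]), array([-0.  ,  0.  ,  0.05])) [ 0.6558085  -0.07482549  0.07441232]
```

Contact is starting (force change); one more millimetre, then open slowly and rise.

```bash
python3 -m jog '0 0 0 0.001 0 0 0; 0 0 0 0.001 0 0 0; 0.024 0 0 0.001 0 0 0; 0.03 0 0 0.001 0 0 0; 0.04 0 0 0.001 0 0 0; 0.05 0 0 0.001 0 0 0; 0.055 0 0 0.001 0 0 0; 0.055 0 0 0.001 0 0 0' 20
python3 -m jog '0.055 0 0 -0.01 0 0 0; 0.055 0 0 -0.03 0 0 0; 0.055 0 0 -0.06 0 0 0; 0.055 0 0 -0.09 0 0 0; 0.055 0.02 0 -0.13 0 0 0; 0.055 0.05 -0.03 -0.16 0 0 0; 0.055 0.1 -0.06 -0.18 0 0 0; 0.055 0.15 -0.08 -0.18 0 0 0'
python3 m.py .668 .06 0
python3 - <<'E'
from h import *
p,d=r.capture("scene"); p=p[:,:,::-1]; t=r.capture("top")[0][:,:,::-1]
cv2.imwrite("pics/end.png",np.hstack([cv2.resize(p[220:340,220:340],(400,400),interpolation=2),cv2.resize(t[135:255,265:385],(400,400),interpolation=2)]))
E
```

```text
t: 14.05
position: [0.6558, -0.0748, 0.0732]
tcp_rot: [0.671, 0.741, -0.0, -0.0]
wrist_force: [0.1, -0.5, 0.4]
gripper_width: 0.641
finger_force: 0.0
t: 15.05
position: [0.5615, 0.0675, 0.257]
tcp_rot: [0.672, 0.741, 0.002, 0.002]
wrist_force: [0.9, -0.1, -0.1]
gripper_width: 0.645
finger_force: 0.0
rolls along: [(-64, 9), (-60, 26), (-56, 14), (-36, 21), (-32, 44), (-28, 45), (-24, 42), (-20, 44), (-16, 49), (-12, 48), (-8, 65), (-4, 25), (4, 46), (8, 43), (12, 45), (16, 43), (20, 48), (24, 45), (28, 49), (32, 56), (52, 24), (56, 26), (60, 3), (72, 1), (80, 2), (84, 1), (92, 1)]
135 [ 0.6724 -0.2493  0.0888]
97 [ 0.6605 -0.1304  0.0905]
tip s -0.0880261183247155
(array([-162.6,   81.4,  180.1]), array([ 0.  , -0.44,  0.56])) [0.55708362 0.07693324 0.25580919]
```

View pics/end.png

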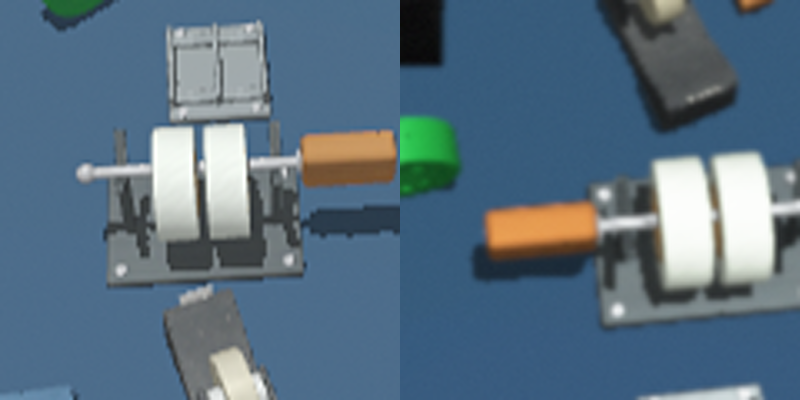

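The spindle rests in both forks with both rolls hanging between them, and the gripper is clear. I let it settle for a second, then hand in.

```bash
python3 -m jog '0.055 0 0 0 0 0 0;0.055 0 0 0 0 0 0;0.055 0 0 0 0 0 0;0.055 0 0 0 0 0 0;0.055 0 0 0 0 0 0;0.055 0 0 0 0 0 0;0.055 0 0 0 0 0 0;0.055 0 0 0 0 0 0'; python3 m.py .668 .06 0; python3 -c "
from bench import r
print(r.job_done())"
```

```text
t: 16.2
position: [0.5614, 0.0666, 0.2533]
tcp_rot: [0.671, 0.741, 0.0, -0.0]
wrist_force: [-0.3, -0.7, -0.3]
gripper_width: 0.648
finger_force: 0.0
rolls along: [(-64, 10), (-60, 25), (-56, 15), (-36, 20), (-32, 44), (-28, 47), (-24, 44), (-20, 45), (-16, 45), (-12, 49), (-8, 63), (-4, 27), (4, 44), (8, 46), (12, 44), (16, 44), (20, 49), (24, 46), (28, 49), (32, 55), (52, 25), (56, 27), (60, 2), (72, 1), (76, 1), (80, 2), (84, 1)]
133 [ 0.6726 -0.2492  0.0893]
95 [ 0.661  -0.1304  0.0897]
tip s -0.08780237537201378
(array([-149.7,   79.5,  178.8]), array([0.  , 0.  , 0.06])) [0.56139898 0.06656906 0.25330341]
the job is handed in; nothing more can be done
None
```

The loaded spindle is seated in both forks of the stand with both label rolls hanging between them, the gripper is clear, and the job was handed in at about 16 s; the hand-in gave no verdict.

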